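# Turn a ratchet dividing wheel back to its stop

## Robot

A 6-joint arm with a two-finger parallel gripper is mounted at the origin on the work surface. World frame = base frame: x ahead of the robot, y to its left, z up, the work surface at z = 0. Lengths are in m, angles in rad, forces in N, time in s.
With the tool pointing down it reaches from about 0.35 to 0.775 m from the base axis. Payload 7.3 kg.
Tool frame: the origin (TCP) lies at the centre of the arm's flange, where the gripper is bolted on; the fingertips stand 178 mm ahead of it and the grasp point (between the pads) lies 159 mm ahead of it; z points along the fingers, y is the line along which they close (so a half turn about z gives the same grasp; the last joint's range is limited). The gripper opens to 92 mm and grips with 3 to 60 N. Pads are 19 mm wide; open, the fingers measure 130 mm over their backs; the gripper's body (75 mm by 190 mm) begins 47 mm behind the grasp point.
Start: joints at [1.176, 0.342, 1.524, -0, 1.275, -0.146], TCP at [0.129, 0.509, 0.405] pointing down, gripper open.
Joint ranges: [-2.53, 2.53], [-0.77, 2.02], [0.04, 2.7], [-1, 4.14], [0.28, 2.66], [-3.11, 3.11]. Speed limits (rad/s): [2.57, 2.57, 3.14, 3.14, 3.14, 3.14].

## Interface

Orientations are given as [roll, pitch, yaw] about the fixed x, y, z axes, in that order (R = Rz(yaw) Ry(pitch) Rx(roll)).
In Python, from cell import telemetry, vision, ticket gives the robot as it stands.
- The arm moves only by the shell command python3 -m crank 'ROWS' [FORCE]. ROWS is JSON, a list of rows, each a list of 5 numbers: the gripper command: -1 is shut, 1 is fully open, values between are in proportion, then the shift along the tool's x, y, z in mm, then the turn about the tool's z in rad. In form: [[fingers, dx, dy, dz, roll], ...]. A call has 1 to 12 rows; each row is the pose to reach, as a shift and turn from the pose commanded when the call began, along the tool's axes at that moment; what a row does not reach only later rows make up. A row lasts 1/12 s, in which the tool goes at most 41.7 mm and 7.16 degrees, less where a joint would pass 70% of its speed; a pose out of reach is approached as far as the arm can. A call with a gripper value outside its range is refused whole. The fingers move at their own pace and stop on an object; FORCE is the grip in N (left out, the last holds). Time passes only in rows, so rows that repeat a pose let the fingers close. It gives the time, the measured TCP pose, the force, the opening and the grip force at its end, in the units of the state.
- telemetry.observe(): the state, without advancing time (a new reading comes with each control period).
- vision.read_camera(name): name is "scene" or "side" or "wrist"; returns (picture, depth): 384x512x3 uint8, red, green, blue; 384x512 float32, m along the optical axis (not along the pixel's ray), 0 where there is no reading.
- vision.get_calibration(name): a dict with "camera_matrix" (3x3 intrinsics, pixels), "dist" ([k1, k2, p1, p2, k3] as OpenCV has them; the pictures are not rectified), "rvec" (rotation vector, rad) and "tvec" (3), from world to camera coordinates, as OpenCV has them. Camera axes: x right, y down, z forward; pixel columns grow to the right and rows downward; lengths in m; the calibration is good to about 2 mm. A picture is of the moment at which its call begins: read the wrist's pose just before it. get_calibration takes no time and is no camera call; for the wrist camera it gives the pose at the moment of the call.
- ticket.hand_in(): hands the job in; it is judged then, once.
The state is a dict: "time": time; "qpos": joint angles; "qvel": joint speeds; "joint_efforts": joint torques, N m; "tool_pos": TCP position; "tool_rot": TCP orientation; "contact_force": force on the tool from outside, world axes, zero at the start; "torque": the same for the moment, N m; "opening": finger opening in m; "grip_force": force on a finger pad.
Only numpy, scipy, OpenCV 4.12 (cv2) and the standard library are available. Lean on these libraries where they do the work, as an engineer would, in place of code of your own. Each camera call takes 0.05 s, during which the arm holds its last target. There are 200 camera calls.

## Task

This potter's dividing wheel has been stepped round on its ratchet; set it back to its start. Tip the holding pawl so that its nose is lifted right up and stays there, turn the wheel backwards (clockwise seen from above) by its knob until the lug on its rim is snug against the screw of the stop, leaning on it there for half a second with a firm but gentle push on the knob of about 12 N and leaving it touching, then tip the pawl's nose fully back down between the teeth. Never force the wheel back against the pawl, do not ram the stop, and leave the pots and tools standing about where they are.

Things in the scene. Friction and masses are not known exactly. Their poses are not given: they have to be found in the camera images.
- base: The fixed plywood board (280 x 375 x 12 mm) that carries the wheel. Origin on the wheel's vertical axis, at table height; z up. Its +y axis points from the wheel's axis to the pawl. The board reaches from y = -150 to +225 mm, x = -140 to +140 mm.
- wheel: Flat aluminium wheel, 224 mm across, top face 45 mm above the table; 8 saw teeth 9 mm high on top, 52 to 80 mm from the axis; a knob; a lug on its rim. Origin on the axis, 30 mm above the table, +x towards knob and lug. Stays where left; 3 N at the knob keeps it turning. Pawl down, it turns back (clockwise) up to 0.3 rad before a tooth meets the pawl. Starts 1.3 to 1.8 rad forward of the stop.
- knob_grip (a point): Point on the axis of the wheel's upright round wooden knob, at the height to grip (81 mm above the table). The knob is 19 mm across, its top 98 mm above the table, its straight part 57 to 95 mm above the table; it stands 95 mm from the wheel's axis and spins freely on its own pin.
- lug_face (a point): Middle of the clockwise face of the lug (12 mm wide, 11 mm high, reaching to 132 mm from the axis) on the wheel's rim: 121 mm from the axis, 37.5 mm above the table, on a face 6 mm clockwise of the line from axis to knob.
- stop: The steel stop clamped to the base: a block 24 x 24 mm, 46 mm high, with a rigid steel set screw (12 mm across) that sticks out of its face towards the lug; the lug rests on the screw's tip. Block and screw are set anew each time: the block up to 0.05 rad either way round the wheel, the screw sticking out 4 to 24 mm; the pose does not tell how far. Origin on the wheel's axis at table height.
- stop_face (a point): Middle of the block's face from which the set screw sticks out, on the screw's axis, 121 mm from the wheel's axis, 37.5 mm above the table. At home lug_face is 4 to 24 mm from it, on the screw's tip. A push of F newtons along the knob's circle presses the lug on the screw with about 0.8 x F - 2.5 N.
- pawl: Dark steel pawl: a see-saw arm 16 mm wide, 10 mm thick, with 26 mm square pads at both ends. Origin on its level pivot, 150 mm from the wheel's axis along the base's +y, 65 mm above the table; nose over the teeth, tail outwards. Its stiff pivot holds it wherever it is left, from nose fully down (arm level, as at the start) to nose fully up (tilted 0.40 rad).
- tail_pad (a point): Centre of the top of the pawl's tail pad, 50 mm outwards of the pivot; 70 mm above the table with the nose down, about 50 mm with the nose up. Pressing it down with about 3 N lifts the nose.
- nose_pad (a point): Centre of the top of the pawl's nose pad, 83 mm inwards of the pivot (67 mm from the wheel's axis); 70 mm above the table with the nose down, about 102 mm with the nose up. Pressing it down with about 2 N puts the nose down.
- glaze_pot: Bystander: small clear jar, 42 mm across, 55 mm high, on the base board beside the pawl.
- rib: Bystander: wooden rib, 35 x 75 x 7 mm, lying on the base board on the other side of the pawl.
- bowl: Bystander: terracotta bowl, 96 mm across, 55 mm high.
- tumbler: Bystander: drinking glass, 62 mm across, 115 mm high.
- slip_tub: Bystander: white round tub, 100 mm across, 85 mm high.
- bat: Bystander: plywood board, 170 x 110 x 12 mm.
- block: Bystander: yellow block, 50 x 70 x 35 mm.

How it is judged:
On the way, in this order (a step that is already met when the one before it is completed fails the run):
1. the pawl is tipped over, its nose up clear of the teeth (z of nose_pad in the frame of base above 0.092 m), for 0.2 s.
2. with the pawl still up, the wheel's lug is pressed on the stop with more than 4 N (z of nose_pad in the frame of base above 0.092 m and contact force between wheel and stop above 4 N), for 0.25 s.
At the end, for the whole second after the job is handed in: The lug still touches the screw of the stop (over 0.1 N, which the wheel's drag keeps up; lug face at most 27 mm from the block's face), the wheel is still, and the pawl's nose is down between the teeth (its top at most 74 mm above the table; 70 mm when fully down) (z of nose_pad in the frame of base below 0.074 m and distance between lug_face and stop_face below 0.027 m and contact force between wheel and stop above 0.1 N and angular speed of wheel below 0.05 rad/s).
It fails at once if the wheel is forced against the pawl with more than 18 N (contact force between wheel and pawl above 18 N).
It fails at once if the lug is rammed or pressed on the stop with more than 15 N (contact force between wheel and stop above 15 N).
It fails at once if a bystander is moved by more than 25 mm (distance of any of glaze_pot, rib, bowl, tumbler, slip_tub, bat, block from where it was at the start of the episode above 0.025 m).
It also fails if it takes over 64 s, if anything falls off the work surface, if the arm or the gripper's body presses on something with over 40 N, if the wrist force passes 120 N, or if a joint passes its speed limit or range.

## Working session

There is one attempt and no reset: what is moved stays moved. The work goes in short steps, Python scripts to look and compute and a shell command to move; the robot and the scene stay as the last step left them, time stands still between calls to the robot, and variables do not carry over. Pictures are saved under pics/ and viewed, at most 10 in all, crops included, and the job is handed in when it is done.

```bash
mkdir -p pics; ls
cat > h.py <<'E'
import numpy as np,cv2
from cell import telemetry,vision,ticket
def snap(n,f):
    c=vision.get_calibration(n);p,d=vision.read_camera(n)
    cv2.imwrite('pics/%s.png'%f,p[:,:,::-1]); np.savez('pics/%s.npz'%f,p=p,d=d,**{k:np.array(c[k]) for k in('camera_matrix','dist','rvec','tvec')})
def world(f,uv,z=None):
    m=np.load('pics/%s.npz'%f);R=cv2.Rodrigues(m['rvec'].ravel())[0];t=m['tvec'].ravel()
    out=[]
    for u,v in uv:
        x=cv2.undistortPoints(np.array([[[u,v]]],float),m['camera_matrix'],m['dist']).ravel()
        ray=np.array([x[0],x[1],1.])
        o=-R.T@t;r=R.T@ray
        s=float(m['d'][int(v),int(u)]) if z is None else (z-o[2])/r[2]
        out.append(o+r*s)
    return np.array(out)
def cloud(f):
    m=np.load('pics/%s.npz'%f);R=cv2.Rodrigues(m['rvec'].ravel())[0];t=m['tvec'].ravel()
    d=m['d'];h,w=d.shape;g=np.stack(np.meshgrid(np.arange(w),np.arange(h)),-1).reshape(-1,1,2).astype(float)
    x=cv2.undistortPoints(g,m['camera_matrix'],m['dist']).reshape(-1,2)
    P=np.c_[x,np.ones(len(x))]*d.reshape(-1,1)
    return ((P-t)@R).reshape(h,w,3),m['p'],d
E
python3 - <<'E'
from h import *
snap('scene','s0');snap('side','d0')
a=cv2.imread('pics/s0.png');b=cv2.imread('pics/d0.png')
s=telemetry.observe();print(s)
E
```

```text
pics
{'time': 0.1, 'qpos': array([ 1.17597469e+00,  3.42633647e-01,  1.52491715e+00,  1.76617972e-05,
        1.27539315e+00, -1.46004829e-01]), 'qvel': array([ 0.00084372, -0.003031  , -0.00076421,  0.00220982, -0.00156967,
        0.00171746]), 'joint_efforts': array([ 6.69792971e-04, -4.32007492e+01, -2.44694495e+01,  7.17927050e-02,
        5.25894540e-02, -5.30792715e-05]), 'tool_pos': array([0.12921664, 0.50872489, 0.40412588]), 'tool_rot': array([-3.14025819e+00, -2.13305535e-04,  2.89277055e+00]), 'contact_force': array([ 0.37351078,  0.46630562, -0.29590854]), 'torque': array([-0.03785703, -0.00591823, -0.03962414]), 'grip_force': 0.0, 'opening': 0.09205826862717138}
```

View pics/s0.png

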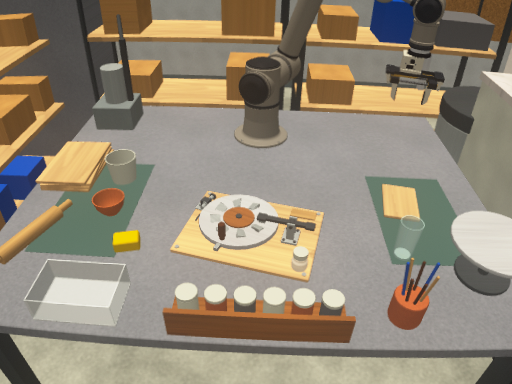

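View pics/d0.png

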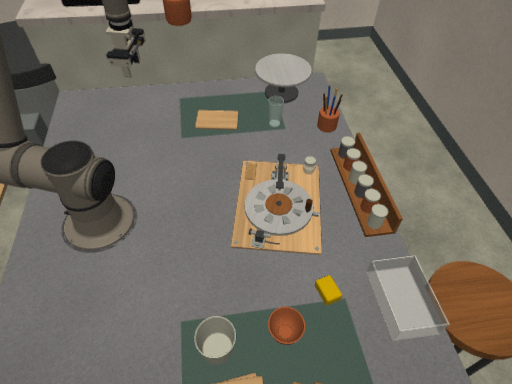

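The scene view shows the wheel at about (238,220), the pawl to (310,222), the dark knob at (221,231) and the stop at (206,203). In the side view the wheel is at (279,205), the pawl tail is near (281,158), the knob at (309,205) and the stop at (260,238).

Run:
```python
from h import *
C,p,d=cloud('d0')
for f in('d0','s0'):
    C,p,d=cloud(f)
    z=C[...,2];m=(abs(z-.045)<.005)&(abs(C[...,0]-.5)<.35)&(abs(C[...,1])<.35)
    # wheel: greyish
    pi=p.astype(int);g=(np.ptp(pi,axis=2)<30)&m
    n,l,st,ce=cv2.connectedComponentsWithStats(g.astype(np.uint8))
    k=1+np.argmax(st[1:,4]);P=C[l==k];print(f,st[k],P.mean(0),P.min(0),P.max(0))
    (c,r)=cv2.minEnclosingCircle(P[:,:2].astype(np.float32));print(c,r)
    # wood board z 12
    hsv=cv2.cvtColor(p,cv2.COLOR_RGB2HSV)
    b=(abs(z-.012)<.006)&(hsv[...,1]>60)&(np.linalg.norm(C[...,:2]-np.array(c),axis=2)<.28)
    n,l,st,ce=cv2.connectedComponentsWithStats(b.astype(np.uint8));k=1+np.argmax(st[1:,4])
    print('board',cv2.minAreaRect(C[l==k][:,:2].astype(np.float32)),st[k])
    h=(z>.06)&(z<.12)&(np.linalg.norm(C[...,:2]-np.array(c),axis=2)<.24)
    n,l,st,ce=cv2.connectedComponentsWithStats(h.astype(np.uint8))
    for i in range(1,n):
        if st[i,4]>5:print(i,ce[i],st[i,4],C[l==i].mean(0),C[l==i].min(0),C[l==i].max(0))
u=cv2.imread('pics/d0.png')[145:260,225:335];cv2.imwrite('pics/d0c.png',cv2.resize(u,None,fx=5,fy=5,interpolation=cv2.INTER_CUBIC))
```

```text
d0 [ 245  180   74   59 2190] [ 0.57023459 -0.06447988  0.04467762] [ 0.46777188 -0.16585809  0.0400245 ] [0.69854937 0.06151622 0.04997261]
(0.5736948847770691, -0.06307201087474823) 0.1293775737285614
board ((0.5872823596000671, -0.011333420872688293), (0.37841400504112244, 0.2800701856613159), 76.66039276123047) [ 231  161   91   93 3542]
1 [280.3164557 170.8185654] 237 [0.60802755 0.07805729 0.06944914] [0.58004743 0.00386424 0.06054135] [0.6367615  0.1596243  0.07694771]
2 [309.55       161.38333333] 60 [0.71916572 0.11069236 0.06610016] [0.70498455 0.09677636 0.06031246] [0.73874405 0.13051759 0.07049176]
3 [308.53968254 204.12698413] 63 [ 0.66397745 -0.08899831  0.08418117] [ 0.65592037 -0.09556164  0.06034954] [ 0.67450614 -0.07740706  0.09987144]
s0 [ 199  194   79   55 2319] [ 0.59036674 -0.05208599  0.04598056] [ 0.46438096 -0.16492113  0.04003772] [0.70021952 0.06157753 0.04998445]
(0.5765698552131653, -0.06285177171230316) 0.1279260516166687
board ((0.5878682732582092, -0.010500222444534302), (0.37753453850746155, 0.28325921297073364), 76.79325103759766) [ 170  207  154   75 3997]
1 [287.08724832 221.3557047 ] 447 [0.61308262 0.08676483 0.06976731] [0.58294877 0.00570966 0.06068484] [0.63924975 0.16200295 0.07772202]
2 [221.23809524 229.0952381 ] 105 [ 0.67044016 -0.08368019  0.08281932] [ 0.65907821 -0.09326111  0.06009603] [ 0.67698668 -0.07480282  0.10097917]
3 [298.8        250.87619048] 105 [0.72142989 0.11366375 0.06714897] [0.70230907 0.09940316 0.06058139] [0.73977727 0.13178622 0.07149321]
```

View pics/d0c.png

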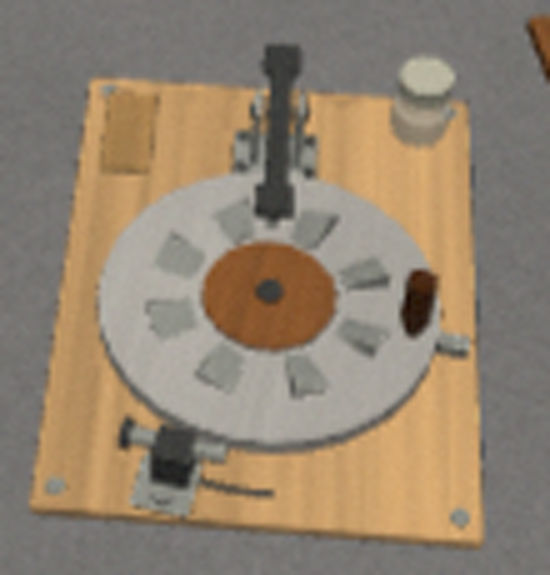

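The crop (5x of the side view, offset 225,145) shows the pawl nose at (273,200), its tail at (281,60), the knob at (420,300), the lug at (452,345) and the stop block at (172,450). The screw points right towards the lug. This matches the board fit: axis at (0.579,-0.0475), base +y at 76.7°, knob radius 0.096.

```bash
cat >> h.py <<'E'
A=np.array([.579,-.0475]);D=np.array([np.cos(np.radians(76.7)),np.sin(np.radians(76.7))])
def go(x,y,z,yaw=None,frm=None):
    s=telemetry.observe();p=s['tool_pos'] if frm is None else np.array(frm[:3]);w=s['tool_rot'][2] if frm is None else frm[3]
    e=np.array([x,y,z])-p;c,n=np.cos(w),np.sin(w)
    return np.round([1e3*(e[0]*c+e[1]*n),1e3*(e[0]*n-e[1]*c),-1e3*e[2],0 if yaw is None else -((yaw-w+np.pi)%(2*np.pi)-np.pi)],2)
E
python3 - <<'E'
from h import *
print(A+.2*D,A+.067*D,world('d0',[(259.4,234),(266,236)],.046)-np.r_[A,0])
x,y=A+.2*D
print(go(x,y,.40,np.radians(166.7)))
E
```

```text
[0.62500995 0.14713577] [0.59441333 0.01770298] [[-0.07974858 -0.10512509  0.046     ]
 [-0.06103625 -0.11508334  0.046     ]]
[-5.6957e+02 -2.2836e+02  4.1300e+00 -2.0000e-02]
```

```bash
python3 -m crank '[[-1,-35,-14,0,0],[-1,-73,-29,0,0],[-1,-111,-44,0,0],[-1,-149,-60,0,0],[-1,-187,-75,0,0],[-1,-225,-90,0,0],[-1,-263,-105,0,0],[-1,-301,-120,0,0],[-1,-339,-136,0,0],[-1,-377,-151,0,0],[-1,-415,-166,0,0],[-1,-440,-176,0,0]]' 20
python3 - <<'E'
from h import *
x,y=A+.2*D
print(go(x,y,.30,np.radians(166.7)))
snap('wrist','w1')
E
```

```text
time: 1.1
tool_pos: [0.5148, 0.2273, 0.4042]
tool_rot: [-3.141, 0.0, 2.891]
contact_force: [-0.2, 0.0, 0.1]
opening: 0.0167
grip_force: 0.0
[-1.2663e+02 -5.0340e+01  1.0418e+02 -2.0000e-02]
```

View pics/w1.png

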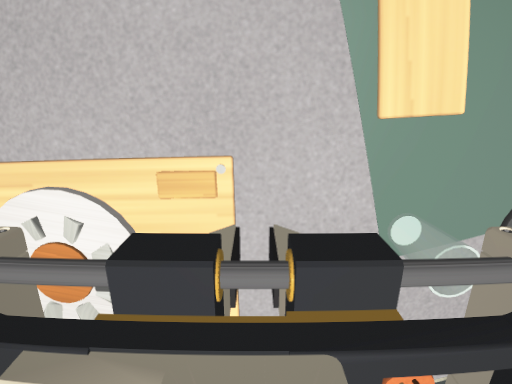

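The wrist view shows the wheel's left part and hub at (60,272), with the board corner at (235,160) and the tumbler at (405,230). The gripper hides the pawl, so I go on with the fitted pose. I turn the fingers across the arm and go above the tail.

```bash
python3 -m crank '[[-1,-15,-5,8,0.12],[-1,-30,-10,16,0.24],[-1,-45,-15,24,0.36],[-1,-60,-20,32,0.48],[-1,-72,-25,40,0.6],[-1,-84,-30,50,0.72],[-1,-96,-35,60,0.84],[-1,-108,-40,70,0.96],[-1,-118,-45,80,1.08],[-1,-126.6,-50.3,90,1.2],[-1,-126.6,-50.3,100,1.32],[-1,-126.6,-50.3,104,1.44]]'; python3 -m crank '[[-1,0,0,10,0.1],[-1,0,0,20,0.11],[-1,0,0,30,0.11],[-1,0,0,36,0.11],[-1,0,0,40,0.11],[-1,0,0,40,0.11]]';python3 - <<'E'
from h import *
s=telemetry.observe();print(s['qpos'])
x,y=A+.2*D
print(go(x,y,.248,np.radians(76.7)))
E
```

```text
time: 2.15
tool_pos: [0.6225, 0.1496, 0.2984]
tool_rot: [-3.138, 0.001, 1.446]
contact_force: [-0.3, 0.1, -0.0]
opening: 0.0004
grip_force: 0.0
time: 2.65
tool_pos: [0.6224, 0.1501, 0.2596]
tool_rot: [-3.14, 0.001, 1.344]
contact_force: [-0.3, 0.1, 0.5]
opening: 0.0006
grip_force: 0.0
[1.16969744e-01 6.84300366e-01 1.36317871e+00 9.08346319e-05
 1.09599982e+00 3.43480725e-01]
[-2.280e+00  3.200e+00  1.156e+01  1.000e-02]
```

```bash
python3 -m crank '[[-1,-1,3,4,0],[-1,-1,3,8,0],[-1,-1,3,12,0],[-1,-1,3,15,0],[-1,-1,3,18,0],[-1,-1,3,20,0],[-1,-1,3,22,0]]'; python3 -m crank '[[-1,0,0,1.5,0],[-1,0,0,3,0],[-1,0,0,4,0],[-1,0,0,5,0]]'
python3 - <<'E'
from h import *
snap('side','d1');snap('scene','s1')
a=cv2.imread('pics/d1.png')[120:250,225:335];b=cv2.imread('pics/s1.png')[140:280,160:340]
cv2.imwrite('pics/c1.png',np.hstack([cv2.resize(a,(360,425)),cv2.resize(b,(440,425))]))
E
```

```text
time: 3.23
tool_pos: [0.6256, 0.1484, 0.2392]
tool_rot: [3.14, -0.0, 1.343]
contact_force: [0.2, 0.4, 5.2]
opening: 0.0003
grip_force: 2.4
time: 3.57
tool_pos: [0.6255, 0.1481, 0.2338]
tool_rot: [3.141, 0.0, 1.343]
contact_force: [0.2, -1.5, 4.9]
opening: 0.0005
grip_force: 2.1
```

View pics/c1.png

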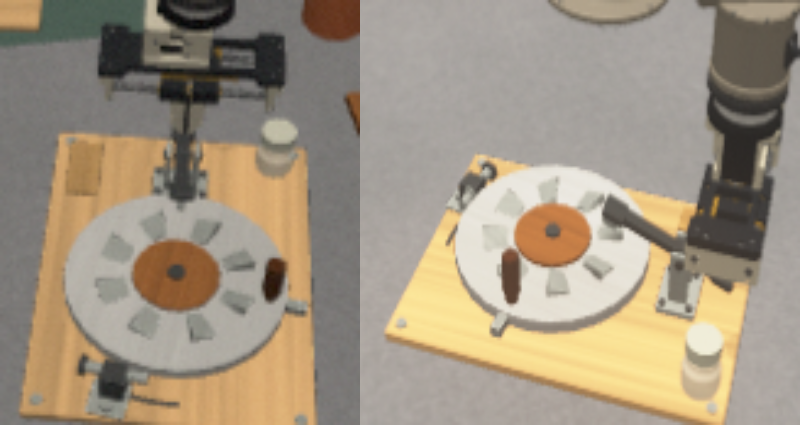

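The pawl is tipping: the nose is clearly raised in the right-hand picture at (612,208). I keep going to the end of its travel.

```bash
python3 -m crank '[[-1,0,0,1,0],[-1,0,0,2,0],[-1,0,0,2.5,0],[-1,0,0,2.5,0]]'; python3 -m crank '[[-1,0,0,0.7,0],[-1,0,0,1.4,0],[-1,0,0,1.4,0]]';python3 -m crank '[[-1,0,0,0.7,0],[-1,0,0,1.2,0],[-1,0,0,1.2,0]]'
```

```text
time: 4.0
tool_pos: [0.6254, 0.1484, 0.2311]
tool_rot: [-3.141, -0.0, 1.343]
contact_force: [0.4, -0.4, 4.2]
opening: 0.0006
grip_force: 1.7
time: 4.25
tool_pos: [0.6254, 0.1484, 0.2307]
tool_rot: [3.141, -0.0, 1.343]
contact_force: [-1.3, -2.6, 9.4]
opening: 0.0005
grip_force: 4.0
time: 4.5
tool_pos: [0.6254, 0.1483, 0.2304]
tool_rot: [3.14, -0.0, 1.343]
contact_force: [-3.4, -2.1, 15.0]
opening: 0.0004
grip_force: 6.3
```

```bash
python3 -m crank '[[-1,0,0,-5,0],[-1,0,0,-25,0],[-0.5,0,0,-50,0],[0,0,0,-72,0],[0.2,0,0,-72,0]]'
python3 - <<'E'
from h import *
snap('scene','s2')
C,p,d=cloud('s2');N=A+.067*D
m=(np.linalg.norm(C[...,:2]-N,axis=2)<.02)&(C[...,2]>.06);print(m.sum(),np.percentile(C[m][:,2],[10,50,90]))
ph=np.radians(-23.6);x,y=A+.095*np.array([np.cos(ph),np.sin(ph)]);print(x,y,go(x,y,.30,ph+np.pi),telemetry.observe()['tool_pos'])
E
```

```text
time: 4.92
tool_pos: [0.6261, 0.1488, 0.3047]
tool_rot: [3.136, -0.003, 1.343]
contact_force: [0.4, 1.0, 1.4]
opening: 0.0161
grip_force: 0.0
83 [0.08798303 0.10127276 0.10664037]
0.6660544593084128 -0.08553315809290502 [-219.03   92.3     2.38   -1.39] [0.62561842 0.14868369 0.30238161]
```

Nose pad at about 0.101 m, so the pawl is fully up. Now above the knob.

```bash
python3 -m crank '[[0.3,-18,7,0,-0.12],[0.3,-36,15,0,-0.24],[0.3,-55,23,0,-0.36],[0.3,-73,31,0,-0.48],[0.3,-92,39,0,-0.6],[0.3,-110,46,0,-0.72],[0.3,-128,54,0,-0.84],[0.3,-147,62,0,-0.96],[0.3,-165,70,0,-1.08],[0.3,-184,78,0,-1.2],[0.3,-203,86,0,-1.32],[0.3,-219,92,0,-1.39]]'; python3 -m crank '[[0.3,0,0,0,0],[0.3,0,0,0,0],[0.3,0,0,0,0]]'
python3 - <<'E'
from h import *
snap('side','d3');snap('wrist','w3')
ph=np.radians(-23.6);x,y=A+.095*np.array([np.cos(ph),np.sin(ph)]);print(go(x,y,.24,ph+np.pi))
a=cv2.imread('pics/d3.png')[120:260,225:345];b=cv2.imread('pics/w3.png')
cv2.imwrite('pics/c3.png',np.hstack([cv2.resize(a,(360,420)),cv2.resize(b,(440,420))]))
E
```

```text
time: 5.97
tool_pos: [0.6652, -0.0869, 0.2982]
tool_rot: [-3.141, -0.004, 2.738]
contact_force: [-0.3, -0.4, 0.3]
opening: 0.0597
grip_force: 0.0
time: 6.22
tool_pos: [0.6652, -0.085, 0.2992]
tool_rot: [3.141, -0.003, 2.731]
contact_force: [-0.6, 0.6, 0.3]
opening: 0.0597
grip_force: 0.0
[-1.04 -0.6  59.94  0.  ]
```

View pics/c3.png

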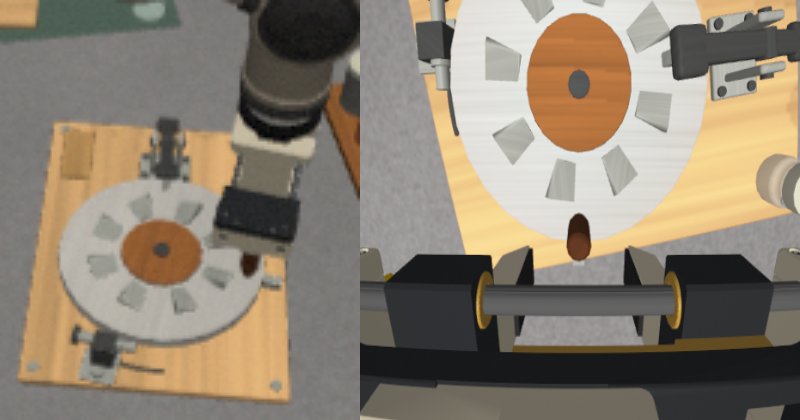

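The wrist view shows the hub at (254,77) in full-size pixels, the knob midway between the fingers with its top at about (255,222), and the pawl up on the right.

Run:
```python
from h import *
h=world('w3',[(253.7,76.8)],.05)[0];k=world('w3',[(254.8,224)],.096)[0]
print(h,k,np.hypot(*(h-k)[:2]),world('w3',[(253.7,76.8),(254.8,224),(89,58),(103,40)]))
C,p,d=cloud('w3');m=(abs(C[...,2]-.045)<.004)&(np.ptp(p.astype(int),axis=2)<25)&(np.linalg.norm(C[...,:2]-A,axis=2)<.125)
print(cv2.minEnclosingCircle(C[m][:,:2].astype(np.float32)))
kk=(C[...,2]>.065)&(C[...,2]<.11)&(np.linalg.norm(C[...,:2]-k[:2],axis=2)<.025);print(C[kk].mean(0),kk.sum(),C[kk].min(0),C[kk].max(0))
```

```text
[ 0.57703011 -0.04616179  0.05      ] [ 0.66288557 -0.08262122  0.096     ] 0.09327620707316481 [[ 0.57732228 -0.04628764  0.05349167]
 [ 0.66264798 -0.08252073  0.09664958]
 [ 0.51507647 -0.15017799  0.04590153]
 [ 0.50410775 -0.13890014  0.03341415]]
((0.5803080797195435, -0.054976534098386765), 0.1205524131655693)
[ 0.66125175 -0.08202579  0.09032958] 918 [ 0.65436826 -0.09242334  0.06511407] [ 0.67307953 -0.0739545   0.0990792 ]
```

```bash
sed -i 's/^A=np.array(\[.579,-.0475\])/A=np.array([.5778,-.0468])/' h.py; python3 -m crank '[[0.3,0.5,0,10,0],[0.3,1,0,25,0],[0.3,1,0,40,0],[0.3,1,0,52,0],[0.3,1,0,60,0],[0.3,1,0,60,0]]'; python3 -m crank '[[-1,0,0,0,0],[-1,0,0,0,0],[-1,0,0,0,0],[-1,0,0,0,0],[-1,0,0,0,0],[-1,0,0,0,0],[-1,0,0,0,0],[-1,0,0,0,0]]' 15
python3 - <<'E'
from h import *
s=telemetry.observe();p=s['tool_pos'];v=p[:2]-A;print(p,np.hypot(*v),np.arctan2(v[1],v[0]),s['tool_rot'])
E
```

```text
time: 6.82
tool_pos: [0.664, -0.0848, 0.2381]
tool_rot: [-3.141, -0.004, 2.733]
contact_force: [0.0, -0.1, -0.2]
opening: 0.0596
grip_force: 0.0
time: 7.48
tool_pos: [0.6647, -0.0853, 0.2409]
tool_rot: [3.141, 0.001, 2.733]
contact_force: [0.1, 1.0, 1.7]
opening: 0.0187
grip_force: 15.0
[ 0.6646919  -0.0852681   0.24092195] 0.09502629533602927 -0.4167769072724044 [3.14117947e+00 5.44251334e-04 2.73282609e+00]
```

```bash
python3 -m crank '[[-1,0.3,-7.1,0,0.075],[-1,1.1,-14.2,0,0.15],[-1,2.4,-21.2,0,0.225],[-1,4.2,-28.1,0,0.3],[-1,6.6,-34.8,0,0.375],[-1,9.5,-41.3,0,0.45],[-1,12.8,-47.6,0,0.525],[-1,16.6,-53.6,0,0.6],[-1,20.8,-59.4,0,0.675],[-1,25.5,-64.8,0,0.75],[-1,30.2,-69.5,0,0.82],[-1,34.5,-73.2,0,0.88]]'
cat >> h.py <<'E'
def st():
    s=telemetry.observe();p=s['tool_pos'];v=p[:2]-A;f=np.arctan2(v[1],v[0]);F=s['contact_force']
    print('r',np.hypot(*v),'phi',f,'yaw-phi-pi',(s['tool_rot'][2]-f+0)%(2*np.pi)-np.pi,'Ftan(ccw)',-np.sin(f)*F[0]+np.cos(f)*F[1],'Frad',F[0]*np.cos(f)+F[1]*np.sin(f),'t',s['time'])
E
python3 - <<'E'
from h import *
st();snap('side','d4');snap('wrist','w4');st()
a=cv2.imread('pics/d4.png')[150:260,225:335];b=cv2.imread('pics/w4.png')
cv2.imwrite('pics/c4.png',np.hstack([cv2.resize(a,(420,420)),cv2.resize(b,(380,420))]))
E
```

```text
time: 8.48
tool_pos: [0.6039, -0.1382, 0.2409]
tool_rot: [3.14, -0.001, 1.849]
contact_force: [1.8, 4.8, 0.5]
opening: 0.0185
grip_force: 15.0
r 0.09501078536988926 phi -1.2927911072959282 yaw-phi-pi 0.0004128761200776765 Ftan(ccw) 3.041504320322909 Frad -4.088998174575319 t 8.4833
r 0.09506742901647285 phi -1.2993224791273965 yaw-phi-pi 0.009583333374035607 Ftan(ccw) -1.8218798473163675 Frad -4.292722886270059 t 8.5833
```

View pics/c4.png

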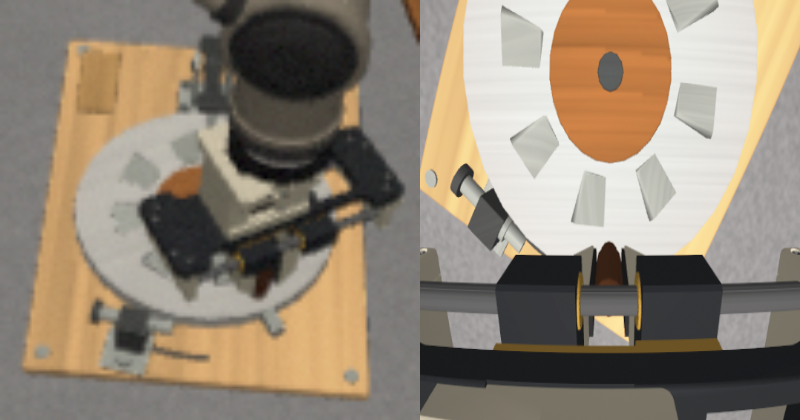

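The wrist view shows the stop at the left: block centre near (93,201) and screw tip near (135,227) in full-size pixels. The knob is held in the fingers. The side view shows the lug at (273,320) in the crop, moving towards the screw.

Run:
```python
from h import *
for uv,z in(((135,227),.0415),((117,208),.042),((95,200),.046)):
    v=world('w4',[uv],z)[0][:2]-A;print(np.hypot(*v),np.arctan2(v[1],v[0]))
st()
```

```text
0.12055431028017717 -1.9862388806904776
0.11800123686180337 -2.12060579822342
0.12255522316824333 -2.2218313017415916
r 0.09506742901647285 phi -1.2993224791273965 yaw-phi-pi 0.009583333374035607 Ftan(ccw) -1.8218798473163675 Frad -4.292722886270059 t 8.5833
```

```bash
python3 -m crank '[[-1,0.3,-5.7,0,0.06],[-1,0.9,-11.4,0,0.12],[-1,1.8,-17,0,0.18],[-1,3,-22.6,0,0.24],[-1,4.2,-27.2,0,0.29],[-1,5.7,-31.7,0,0.34],[-1,7,-35.2,0,0.38],[-1,8.5,-38.7,0,0.42],[-1,9.8,-41.3,0,0.45],[-1,10.6,-43,0,0.47],[-1,11.1,-43.9,0,0.48],[-1,11.5,-44.7,0,0.49]]'; python3 -c "from h import *;st()"; python3 -m crank '[[-1,0,-0.7,0,0.01],[-1,0,-1.4,0,0.015],[-1,0.1,-2.1,0,0.02],[-1,0.1,-2.8,0,0.03]]';python3 -c "from h import *;st()"
```

```text
time: 9.58
tool_pos: [0.5586, -0.1396, 0.2409]
tool_rot: [3.139, -0.001, 1.364]
contact_force: [4.2, 4.7, 0.6]
opening: 0.0181
grip_force: 15.0
r 0.09480587723529627 phi -1.7747927794726368 yaw-phi-pi -0.0023257649110539624 Ftan(ccw) 3.2098689541752337 Frad -5.451977127984903 t 9.5833
time: 9.92
tool_pos: [0.556, -0.139, 0.2409]
tool_rot: [3.139, -0.001, 1.335]
contact_force: [3.6, 4.4, 0.1]
opening: 0.0182
grip_force: 15.0
r 0.09476904701497052 phi -1.802846343032091 yaw-phi-pi -0.003936158310918536 Ftan(ccw) 2.4657607610278873 Frad -5.0813377742255135 t 9.9167
```

```bash
python3 -m crank '[[-1,0,-0.7,0,0.007],[-1,0,-1.4,0,0.015],[-1,0.1,-2.1,0,0.022],[-1,0.1,-2.8,0,0.03],[-1,0.1,-3.5,0,0.037],[-1,0.2,-4.2,0,0.044]]';python3 -c "from h import *;st()"; python3 -m crank '[[-1,0,-0.6,0,0.007],[-1,0,-1.2,0,0.013],[-1,0.1,-1.8,0,0.019]]';python3 -c "from h import *;st()"
```

```text
time: 10.42
tool_pos: [0.552, -0.1379, 0.2409]
tool_rot: [3.139, -0.001, 1.291]
contact_force: [4.3, 3.5, 0.1]
opening: 0.0182
grip_force: 15.0
r 0.09471324900984254 phi -1.8466166453807638 yaw-phi-pi -0.004294757704486507 Ftan(ccw) 3.2222083340340766 Frad -4.559255209384384 t 10.4167
time: 10.67
tool_pos: [0.5503, -0.1374, 0.2409]
tool_rot: [3.139, -0.001, 1.272]
contact_force: [5.1, 4.0, -0.4]
opening: 0.0187
grip_force: 15.0
r 0.09468624350872731 phi -1.865500035303 yaw-phi-pi -0.004351191531333676 Ftan(ccw) 3.726865308223485 Frad -5.260511968679084 t 10.6667
```

```bash
for i in 1 2; do python3 -m crank '[[-1,0,-0.5,0,0.005],[-1,0,-1,0,0.01],[-1,0,-1.5,0,0.015],[-1,0,-1.5,0,0.015]]' >/dev/null;python3 -c "from h import *;st()"; done
```

```text
r 0.0946707866067692 phi -1.8818496019218551 yaw-phi-pi -0.0029389541140556474 Ftan(ccw) 2.3635596065559206 Frad -4.426781685117943 t 11.0
r 0.09467291084483007 phi -1.897615983226959 yaw-phi-pi -0.002205688561857322 Ftan(ccw) 2.730520319752309 Frad -4.3276323300015545 t 11.3333
```

```bash
for i in 1 2; do python3 -m crank '[[-1,0,-0.5,0,0.005],[-1,0,-1,0,0.01],[-1,0,-1.5,0,0.015],[-1,0,-1.5,0,0.015]]' >/dev/null;python3 -c "from h import *;st()"; done
```

```text
r 0.09469894488707545 phi -1.9131206989862226 yaw-phi-pi -0.0017232594822846892 Ftan(ccw) 3.1184452018510247 Frad -5.228889473725319 t 11.6667
r 0.09467543750910304 phi -1.9280595703104457 yaw-phi-pi -0.0018001169738508516 Ftan(ccw) 2.998544508088107 Frad -5.121185241857401 t 12.0
```

```bash
for i in 1 2; do python3 -m crank '[[-1,0,-0.5,0,0.005],[-1,0,-1,0,0.01],[-1,0,-1.5,0,0.015],[-1,0,-1.5,0,0.015]]' >/dev/null;python3 -c "from h import *;st()"; done
```

```text
r 0.09471771960881437 phi -1.9352799575561084 yaw-phi-pi -0.009691159374475955 Ftan(ccw) 6.866657358158028 Frad -6.146563160982577 t 12.3333
r 0.094759426437782 phi -1.9423927456047396 yaw-phi-pi -0.01781249040487287 Ftan(ccw) 12.436505600056885 Frad -5.513500789692544 t 12.6667
```

Contact, with a push of about 12.4 N. I hold it there for more than half a second.

```bash
for i in 1 2; do python3 -m crank '[[-1,0,0,0,0],[-1,0,0,0,0],[-1,0,0,0,0],[-1,0,0,0,0]]' >/dev/null;python3 -c "from h import *;st()"; done
```

```text
r 0.09474712931390915 phi -1.9419799347909368 yaw-phi-pi -0.017952658130138577 Ftan(ccw) 12.00746742074525 Frad -5.676644603155403 t 13.0
r 0.09476260082958456 phi -1.9420986031670862 yaw-phi-pi -0.017856684685069624 Ftan(ccw) 11.040184620722087 Frad -6.083555542812911 t 13.3333
```

```bash
python3 -m crank '[[-0.3,0,0,0,0],[0,0,0,0,0],[0.2,0,0,0,0],[0.2,0,0,0,0],[0.2,0,0,0,0]]';python3 -c "from h import *;st()"; python3 -m crank '[[0.2,0,0,-15,0],[0.2,0,0,-35,0],[0.2,0,0,-60,0],[0.2,0,0,-75,0],[0,0,0,-75,0]]'
python3 - <<'E'
from h import *
snap('wrist','w5')
N=A+.067*D;s=telemetry.observe();print(s['qpos'],N,go(*N,.31,np.radians(76.7)))
cv2.imwrite('pics/w5.png',cv2.imread('pics/w5.png')[:300])
E
```

```text
time: 13.75
tool_pos: [0.5406, -0.1348, 0.2406]
tool_rot: [-3.141, 0.0, 1.18]
contact_force: [0.6, -0.3, -0.5]
opening: 0.0473
grip_force: 0.0
r 0.09554313914177189 phi -1.970613196379017 yaw-phi-pi 0.0093094416284627 Ftan(ccw) 0.6632858244071266 Frad -0.003862150815039822 t 13.75
time: 14.17
tool_pos: [0.5414, -0.135, 0.3191]
tool_rot: [3.135, -0.0, 1.18]
contact_force: [0.3, -0.3, 0.0]
opening: 0.0518
grip_force: 0.0
[-3.81860134e-01  4.82474379e-01  1.56057250e+00  9.07017425e-06
  1.09502606e+00  8.89586247e-03] [0.59321333 0.01840298] [ 1.6165e+02 -1.0070e+01  7.1500e+00 -1.6000e-01]
```

View pics/w5.png

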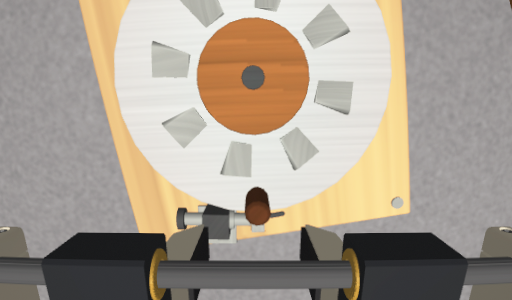

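The knob at (257,205) stands next to the stop at (215,220), with the lug at the screw's tip. Now the nose pad.

```bash
python3 -m crank '[[-1,20,-1,0,-0.03],[-1,45,-3,0,-0.06],[-1,75,-5,0,-0.1],[-1,105,-7,0,-0.14],[-1,135,-9,0,-0.16],[-1,155,-10,5,-0.16],[-1,163,-10,8,-0.16],[-1,163,-10,8,-0.16],[-1,163,-10,8,-0.16]]'
python3 - <<'E'
from h import *
N=A+.069*D;print(go(*N,.248,np.radians(76.7)))
E
```

```text
time: 14.97
tool_pos: [0.5933, 0.0193, 0.3065]
tool_rot: [-3.139, 0.001, 1.34]
contact_force: [-0.3, 0.3, -0.2]
opening: 0.0003
grip_force: 0.0
[ 1.09  0.15 58.47  0.  ]
```

```bash
python3 -m crank '[[-1,1,0,8,0],[-1,1,0,16,0],[-1,1,0,23,0],[-1,1,0,30,0],[-1,1,0,36,0],[-1,1,0,42,0],[-1,1,0,48,0],[-1,1,0,53,0],[-1,1,0,56,0]]'; python3 -m crank '[[-1,0,0,1,0],[-1,0,0,2,0],[-1,0,0,2,0]]'; python3 -m crank '[[-1,0,0,1,0],[-1,0,0,1,0],[-1,0,0,1,0]]'
```

```text
time: 15.72
tool_pos: [0.5938, 0.0207, 0.2508]
tool_rot: [-3.141, -0.0, 1.34]
contact_force: [0.2, -0.8, 2.0]
opening: 0.0006
grip_force: 0.8
time: 15.97
tool_pos: [0.5938, 0.0209, 0.2494]
tool_rot: [-3.141, -0.0, 1.34]
contact_force: [-0.1, 0.1, -0.5]
opening: 0.0003
grip_force: 0.0
time: 16.22
tool_pos: [0.5939, 0.0208, 0.2487]
tool_rot: [3.142, -0.0, 1.34]
contact_force: [0.9, -0.3, 0.5]
opening: 0.0003
grip_force: 0.1
```

```bash
for i in 1 2 3; do python3 -m crank '[[-1,0,0,0.5,0],[-1,0,0,0.8,0],[-1,0,0,0.8,0]]' | sed -n '2p;4p'; done
```

```text
tool_pos: [0.5939, 0.0208, 0.2482]
contact_force: [-1.5, 1.6, 4.9]
tool_pos: [0.5938, 0.0208, 0.2481]
contact_force: [-4.3, 0.7, 9.2]
tool_pos: [0.5938, 0.0208, 0.248]
contact_force: [-4.6, 0.7, 13.8]
```

```bash
python3 -m crank '[[-1,0,0,-5,0],[-1,0,0,-30,0],[-1,0,0,-65,0],[-1,30,0,-100,0],[-1,60,0,-135,0],[-1,95,0,-140,0],[-1,130,0,-140,0],[-1,130,0,-140,0]]'|tail -6
python3 - <<'E'
from h import *
snap('wrist','w6');snap('side','d6')
C,p,d=cloud('d6')
N=A+.067*D;m=(np.linalg.norm(C[...,:2]-N,axis=2)<.013)&(C[...,2]>.058);print('nose',m.sum(),np.percentile(C[m][:,2],[10,50,90]) if m.any() else '')
a=cv2.imread('pics/d6.png')[150:260,225:335];b=cv2.imread('pics/w6.png')
cv2.imwrite('pics/c6.png',np.hstack([cv2.resize(a,(400,400),interpolation=cv2.INTER_CUBIC),cv2.resize(b,(400,400))]))
E
```

```text
time: 17.63
tool_pos: [0.624, 0.1529, 0.3873]
tool_rot: [3.139, -0.004, 1.345]
contact_force: [-0.4, -0.1, 0.2]
opening: 0.0004
grip_force: 0.0
nose 43 [0.06555523 0.06879716 0.07276317]
```

View pics/c6.png

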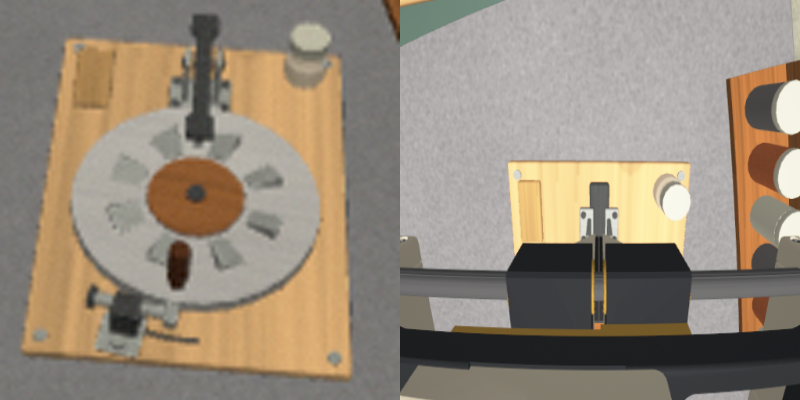

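The pawl is level with its nose pad at about 0.069 m. The lug at (170,315) sits on the screw tip in the left crop, and the jar and rib look unmoved.

```bash
python3 -c "from cell import ticket;print(ticket.hand_in())"
```

```text
the job is handed in; nothing more can be done
None
```

I handed the job in at about 18 s, and no verdict came back: the pawl was tipped fully up, the wheel turned back to the stop and held with about 12 N for over half a second, and the nose pressed back down to about 70 mm; lug contact after release was judged from the pictures only, not measured.

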